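Make up two pottery class kits

ROBOT

A 7-joint arm with a two-finger parallel gripper is mounted at the origin on a cart in front of the work surface, level with it; the furniture and walls round the work are solid. World frame = base frame: x ahead of the robot, y to its left, z up, the work surface at z = 0. Lengths are in m, angles in rad, forces in N, time in s.
With the tool pointing down it reaches from about 0.425 to 0.925 m from the base axis. Payload 6.8 kg.
Tool frame: the origin (TCP) lies at the very end of the fingers, on their centre line; the grasp point (between the pads) lies 19 mm behind it; z points along the fingers, y is the line along which they close (so a half turn about z gives the same grasp; the last joint's range is limited). The gripper opens to 85 mm and grips with 20 to 120 N. Pads are 22 mm wide; open, the fingers measure 114 mm over their backs; the gripper's body (76 mm by 85 mm) begins 54 mm behind the grasp point. The pads swing forward as they close: fully open they stand 13 mm farther back than shut.
Start: joints at [-1.364, 0.477, 0.022, 1.555, -0.011, 1.109, -0.083], TCP at [0.209, 0.642, 0.211] pointing down, gripper open.
Joint ranges: [-2.96, 2.96], [-0.34, 2.1], [-1.41, 1.46], [0.24, 2.44], [-1.37, 4.51], [0.17, 1.92], [-2.96, 2.96]. Speed limits (rad/s): [2.39, 2.39, 3.14, 3.14, 3.14, 3.14, 3.14].

INTERFACE

Orientations are given as a unit quaternion [w, x, y, z].
In Python, from station import get_obs, read_camera, hand_in gives the robot as it stands.
- The arm moves only by the tool arm_command, never from a script. Its argument "commands" is one flat list of numbers, 7 for each row, row after row: the shift along the tool's x, y, z in m, then the turn, a rotation vector about the tool's x, y, z in degrees, then the opening, from 0 (shut) to 1 (fully open). In form: [tx, ty, tz, rx, ry, rz, fingers, tx, ty, tz, rx, ry, rz, fingers, ...]. A call has 1 to 8 rows; each row is the pose to reach, as a shift and turn from the pose commanded when the call began, along the tool's axes at that moment; what a row does not reach only later rows make up. A row lasts 1/10 s, in which the tool goes at most 50 mm and 8.59 degrees, less where a joint would pass 70% of its speed; a pose out of reach is approached as far as the arm can. A call with a gripper value outside its range is refused whole. The fingers move at their own pace and stop on an object; "force" is the grip in N (left out, the last holds). Time passes only in rows, so rows that repeat a pose let the fingers close. It gives the time, the measured TCP pose, the force, the opening and the grip force at its end, in the units of the state.
- get_obs(): the state, without advancing time (a new reading comes with each control period).
- read_camera(name): name is "side" or "top"; returns a dict with "img" (420x560x3 uint8, red, green, blue), "camera_matrix" (3x3 intrinsics, pixels), "pose" (4x4, takes a point from camera to world coordinates). Camera axes: x right, y down, z forward; pixel columns grow to the right and rows downward; lengths in m; the calibration is good to about 2 mm. A picture is of the moment at which its call begins. There is no depth.
- hand_in(): hands the job in; it is judged then, once.
The state is a dict: "t": time; "q": joint angles; "joint_vel": joint speeds; "joint_torque": joint torques, N m; "eef_pos": TCP position; "tool_rot": TCP orientation; "contact_force": force on the tool from outside, world axes, zero at the start; "torque": the same for the moment, N m; "gripper_width": opening from 0.0 (shut) to 1.0 (fully open); "grasp_force": force on a finger pad.
Only numpy, scipy, OpenCV 4.12 (cv2) and the standard library are available. Lean on these libraries where they do the work, as an engineer would, in place of code of your own. Each camera call takes 0.05 s, during which the arm holds its last target. There are 200 camera calls.

TASK

Make up two kits for the pottery class. Set the clay skull and the lump of clay on the red tray, and the little white pinch pot and the grey needle tool on the green tray, each upright (the tool lying) in the middle of the cork patch cut to its shape and lined up with it. Never tip the skull or the pinch pot, and leave the slip pot, the blue rib and the loop tool where they are.

Things in the scene. Friction and masses are not known exactly. Their poses are not given: they have to be found in the camera images.
- red_tray: Fixed red tray, 170 (x) x 100 (y) mm, x roughly away from the robot; floor 4 mm, rim top 6 mm above the table. Origin: centre of underside. Flush cork patches (mm, tray axes): larger, 62 (x) x 86 (y), at x +38, y 0 for the skull; smaller, 42 (x) x 58 (y), at x -42, y 0 for the lump; the long side of each lies along the tray y, either way round.
- green_tray: Fixed green tray, 130 (x) x 124 (y) mm, x roughly away from the robot; floor 4 mm, rim top 6 mm above the table. Origin: centre of underside. Flush cork patches (mm, tray axes): round, 64 across, at x 0, y +26 for the pinch pot (any yaw); narrow, 114 (x) x 20 (y), at x 0, y -40 for the needle tool, which lies along the tray x, either way round.
- clay_skull: Small cream skull of leather-hard clay, 83 (own x) x 56 (own y) x 59 (z) mm, fragile. Origin: centre of its underside. Grasp across the 56 mm (along its y) at about 30 mm height. Starts on the table, upright.
- clay_lump: Cream oblong lump of leather-hard (rigid) clay, 36 (own x) x 52 (own y) x 20 (z) mm. Origin: centre of its underside. Grasp across the 36 mm (along its x). Starts on the table.
- pinch_pot: Small white round-bottomed pinch pot with a flat foot, open top, 60 (own x) x 64 (own y) x 38 (z) mm; upper wall upright from 18 mm height. Origin: centre of its underside. Can be taken across the outside, 60 mm along its x, at about 28 mm height. Starts on the table, upright.
- needle_tool: Pin tool with grey ribbed grip, 110 mm long along own y, grip 13 mm thick, lying. Origin: middle of its length, at its underside. The grip covers y = -55 to +17 mm (grasp it at y = -19 mm, closing along its x); the rest, to y = +55 mm, is a thin needle. Starts on the table.
- slip_pot: Bystander: squat translucent-white straight-sided pot of slip, 67 mm across, 34 mm high, beyond the work. Origin: centre of its underside. Not to be moved.
- blue_rib: Bystander: flat blue rib, 50 x 80 x 9 mm, beyond the work. Origin: centre of its underside. Not to be moved.
- loop_tool: Bystander: brown loop tool, 177 mm long along own y, 10 mm thick, lying at the near edge of the table. Origin: its middle, at the underside. Not to be moved.
Not all that is in view belongs to the job. Leave any orange look-alike of the pinch_pot alone. What is shaped like the clay_skull but pink is not meant.

How it is judged:
At the end, for the whole second after the job is handed in: Each thing rests on its tray floor within 14 mm of the middle of its cork patch in tray x and y (needle tool: 15 mm along, 12 mm across), upright to 0.15 rad (not the tool), lined up to 0.3 rad (tool 0.25, pot any), either way round; all at rest and released (x of clay_skull in the frame of red_tray between 0.024 and 0.052 m and y of clay_skull in the frame of red_tray between -0.014 and 0.014 m and z of clay_skull in the frame of red_tray between 0 and 0.008 m and linear speed of each of clay_skull, clay_lump, pinch_pot, needle_tool below 0.02 m/s and contact force between the fingers and clay_skull below 0.1 N and angle between each of clay_skull, clay_lump, pinch_pot's own z axis and vertical below 0.15 rad and x of clay_lump in the frame of red_tray between -0.056 and -0.028 m and y of clay_lump in the frame of red_tray between -0.014 and 0.014 m and z of clay_lump in the frame of red_tray between 0 and 0.008 m and contact force between the fingers and clay_lump below 0.1 N and x of pinch_pot in the frame of green_tray between -0.014 and 0.014 m and y of pinch_pot in the frame of green_tray between 0.012 and 0.04 m and z of pinch_pot in the frame of green_tray between 0 and 0.008 m and contact force between the fingers and pinch_pot below 0.1 N and x of needle_tool in the frame of green_tray between -0.015 and 0.015 m and y of needle_tool in the frame of green_tray between -0.052 and -0.028 m and z of needle_tool in the frame of green_tray between 0 and 0.008 m and contact force between the fingers and needle_tool below 0.1 N and angle between the x axis of clay_skull and the y axis of red_tray, either way round below 0.3 rad and angle between the y axis of clay_lump and the y axis of red_tray, either way round below 0.3 rad and angle between the y axis of needle_tool and the x axis of green_tray, either way round below 0.25 rad); the robot touches nothing.
It fails at once if the skull or the pinch pot was tipped by more than 0.6 rad (angle between any of clay_skull, pinch_pot's own z axis and vertical above 0.6 rad).
It fails at once if a bystander (slip pot, blue rib, loop tool) was moved by more than 15 mm (distance of any of slip_pot, blue_rib, loop_tool from where it was at the start of the episode above 0.015 m).
It also fails if it takes over 104 s, if anything falls off the work surface, if the arm or the gripper's body presses on something with over 40 N, if the wrist force passes 120 N, or if a joint passes its speed limit or range.

## Working session

There is one attempt and no reset: what is moved stays moved. The work goes in short steps, Python scripts to look and compute and a tool call to move; the robot and the scene stay as the last step left them, time stands still between calls to the robot, and variables do not carry over. Pictures are saved under pics/ and viewed, at most 14 in all, crops included, and the job is handed in when it is done.

Besides the shell and the picture viewer there is one more tool, called after ">>>" as a command line: name --argument value ..., lists and objects as JSON in quotes. arm_command: Moves the arm, as the interface text tells. Its arguments: {"type":"object","properties":{"commands":{"type":"array","items":{"type":"number"}},"force":{"type":"number"}},"required":["commands"]}

```bash
mkdir -p pics; ls; python3 - <<'E'
from station import *
import cv2
for n in("top","side"):
    r=read_camera(n); cv2.imwrite(f"pics/{n}0.png",cv2.resize(r["img"][:,:,::-1],(800,600)))
    cv2.imwrite(f"raw_{n}0.png",r["img"][:,:,::-1])
    print(n,r["camera_matrix"].round(1).tolist(),r["pose"].round(3).tolist())
o=get_obs();print(o)
E
```

```text
pics
top [[515.6, 0.0, 279.6], [0.0, 515.6, 202.7], [0.0, 0.0, 1.0]] [[-0.013, -0.984, 0.177, 0.347], [-1.0, 0.016, 0.017, -0.006], [-0.02, -0.177, -0.984, 1.308], [0.0, 0.0, 0.0, 1.0]]
side [[536.9, 0.0, 282.7], [0.0, 536.9, 211.9], [0.0, 0.0, 1.0]] [[-0.848, 0.448, -0.283, 1.012], [0.53, 0.718, -0.452, 0.687], [0.0, -0.533, -0.846, 1.306], [0.0, 0.0, 0.0, 1.0]]
{'t': 0.1, 'q': array([-1.36409814,  0.47774162,  0.02235799,  1.55628535, -0.01153405,
        1.10928088, -0.08313119]), 'joint_vel': array([-0.00116148, -0.00088509,  0.00165656, -0.00224639,  0.00186016,
       -0.00063725, -0.00105082]), 'joint_torque': array([ 4.12175810e-03, -5.97763717e+01,  1.61349222e+00, -2.81955868e+01,
        1.28276262e-02,  5.05156961e-03, -3.09691029e-05]), 'eef_pos': array([0.20884187, 0.64132616, 0.21023541]), 'tool_rot': array([-7.89157219e-05,  1.56769332e-01,  9.87634926e-01, -7.89705656e-04]), 'contact_force': array([ 0.07568602,  0.58237981, -0.09519471]), 'torque': array([ 0.01688617, -0.02234244,  0.00754678]), 'grasp_force': 0.0, 'gripper_width': 0.9992879784795368}
```

View pics/top0.png

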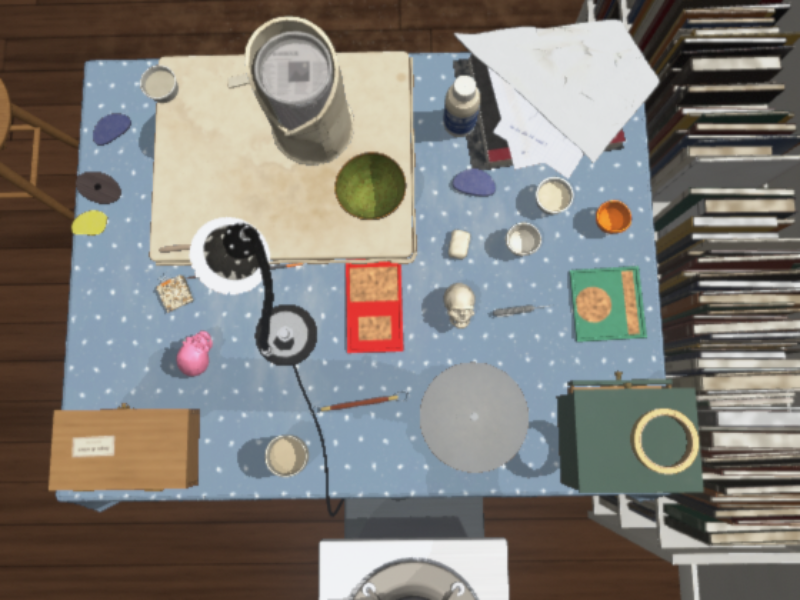

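View pics/side0.png

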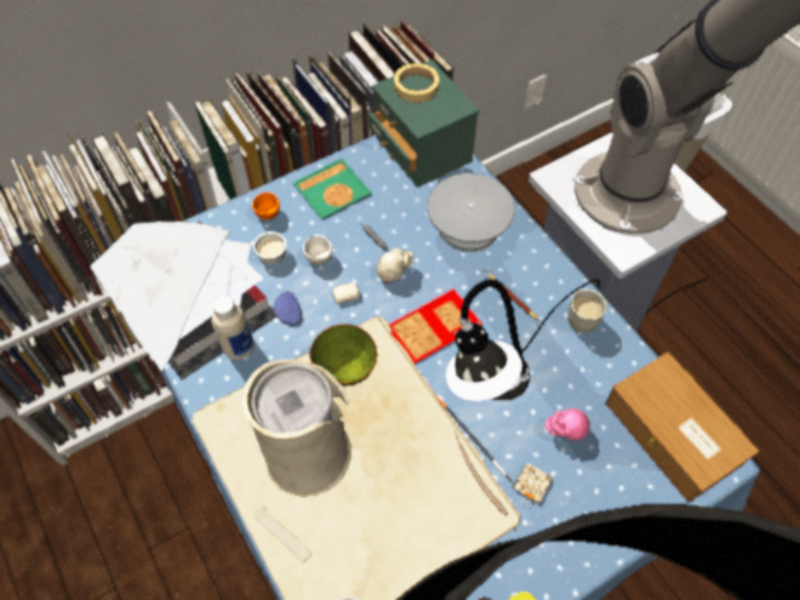

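The top view (800×600) shows the red tray at (374,307), skull (460,305), lump (459,243), white pinch pot (523,239), slip pot (553,196), needle tool (515,311), green tray (608,304) and rib (474,182). The loop tool is at (360,403), the lamp head at (230,255), the orange decoy at (613,216) and the grey wheel at (474,417). In the side view the lamp shade is at (485,370), the wheel at (470,205) and the skull at (393,265).

```bash
cat > h.py <<'E'
import cv2, numpy as np
from station import *
from scipy.spatial.transform import Rotation as R
def cast(r,uv,z):
    uv=np.atleast_2d(np.array(uv,float)); d=np.c_[uv,np.ones(len(uv))]@np.linalg.inv(r["camera_matrix"]).T@r["pose"][:3,:3].T
    c=r["pose"][:3,3]; return c+d*((z-c[2])/d[:,2])[:,None]
def proj(r,p):
    T=np.linalg.inv(r["pose"]); q=(T[:3,:3]@np.array(p)+T[:3,3]); q=r["camera_matrix"]@q; return q[:2]/q[2]
def tri(ra,ua,rb,ub):
    a=cast(ra,ua,0)[0];b=cast(rb,ub,0)[0];ca=ra["pose"][:3,3];cb=rb["pose"][:3,3]
    da=a-ca;db=b-cb; s=np.linalg.lstsq(np.c_[da,-db],cb-ca,rcond=None)[0]
    p,q=ca+s[0]*da,cb+s[1]*db; return (p+q)/2,np.linalg.norm(p-q)
def blob(r,uv,kind,rad=40,k=3):
    i=r["img"].astype(int);Rr,G,B=i[...,0],i[...,1],i[...,2]
    m={"red":(Rr>G+70)&(Rr>B+70),"green":(G>Rr+35)&(G>B+5),"cloth":(B-Rr<14),"dark":(B-Rr<22)&(Rr<150)}[kind].astype(np.uint8)
    M=np.zeros_like(m);cv2.circle(M,tuple(int(x) for x in uv),rad,1,-1);m&=M
    if k>1:m=cv2.morphologyEx(m,cv2.MORPH_OPEN,np.ones((k,k),np.uint8))
    cs=cv2.findContours(m,cv2.RETR_EXTERNAL,cv2.CHAIN_APPROX_NONE)[0]
    return max(cs,key=cv2.contourArea)[:,0,:]
def rect(r,c,z):
    p=cast(r,c,z)[:,:2]; (x,y),(w,h),a=cv2.minAreaRect((p*1000).astype(np.float32))
    if w<h:w,h,a=h,w,a+90
    return np.round([x,y,w,h,(a+90)%180-90],1)   # mm, long axis angle from world x
E
cat > m.py <<'E'
from h import *
t=read_camera("top");s=read_camera("side");S=.7
for n,uv,sv,kd,z,rad,k in [("red",(374,307),(430,328),"red",.006,50,3),("green",(608,304),(333,187),"green",.006,45,3),
  ("skull",(460,305),(393,265),"cloth",.028,24,3),("lump",(459,243),(346,293),"cloth",.018,18,3),
  ("pot",(523,239),(317,250),"cloth",.036,20,3),("needle",(512,311),(374,236),"dark",.007,28,1),("slip",(553,196),(270,247),"cloth",.034,22,3),("rib",(474,182),(288,307),"cloth",.009,5,1)]:
  for r,u in((t,uv),(s,sv)):
    try:
        c=blob(r,np.array(u)*S,kd,rad,k);print(n,rect(r,c,z))
        cv2.drawContours(r["img"],[c[:,None]],-1,(255,0,255),1)
    except Exception as e:print(n,e)
for n,a,b in[("shade ctr",(230,255),(485,370)),("lamp arm top",(248,228),(490,283)),("wheel ctr",(474,416),(470,200)),("skull c",(460,305),(393,262))]:
    print(n,tri(t,np.array(a)*S,s,np.array(b)*S))
a=cv2.resize(t["img"][110:260,220:470],(800,480));b=cv2.resize(s["img"][100:260,180:360],(800,600))
cv2.imwrite("pics/t1.png",a[:,:,::-1]);cv2.imwrite("pics/s1.png",b[:,:,::-1])
E
python3 m.py
```

```text
red [552.   62.5 162.6  99.3   1.2]
red [554.3  66.6 165.4 101.5   0.9]
green [ 550.2 -339.   129.7   93.2    2.3]
green [ 553.7 -332.2  131.3   95.5    1.4]
skull [548.2 -87.9  78.8  55.2  -1.4]
skull [553.3 -83.3  81.5  70.   58. ]
lump [660.7 -91.2  53.4  35.4 -10.7]
lump [667.3 -83.6  51.9  43.8 -15.3]
pot [ 664.  -204.2   60.9   57.3   88.9]
pot [ 669.8 -193.9   74.6   57.2   83.4]
needle [ 539.7 -186.6   74.9   14.7  -83.3]
needle [ 543.5 -182.1   73.4   11.8  -82.7]
slip [ 743.8 -262.9   66.6   64.4   -1.1]
slip [ 750.2 -253.6   81.8   61.7   62.8]
rib max() iterable argument is empty
rib max() iterable argument is empty
shade ctr (array([0.602548  , 0.27479428, 0.20418678]), np.float64(0.004196714553370067))
lamp arm top (array([0.58841928, 0.21765166, 0.37783256]), np.float64(0.031009895938967417))
wheel ctr (array([ 0.35562137, -0.104932  ,  0.08405674]), np.float64(0.001428044460501818))
skull c (array([ 0.54959904, -0.09164667,  0.02429859]), np.float64(0.0030189004967890107))
```

View pics/t1.png

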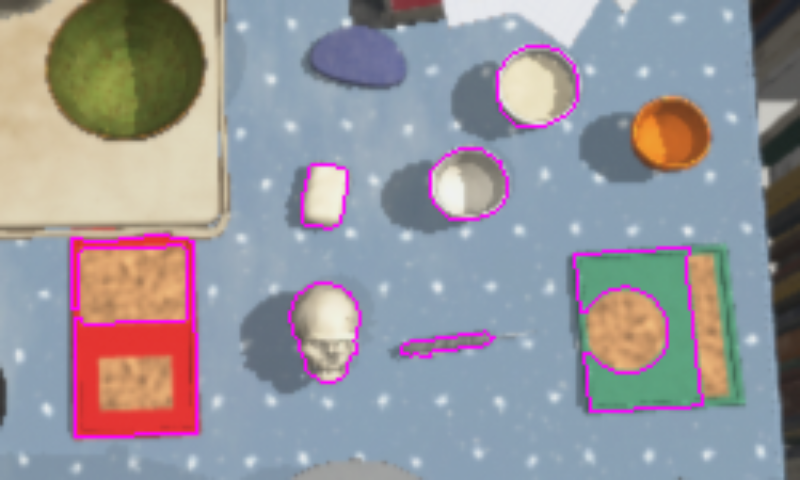

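View pics/s1.png

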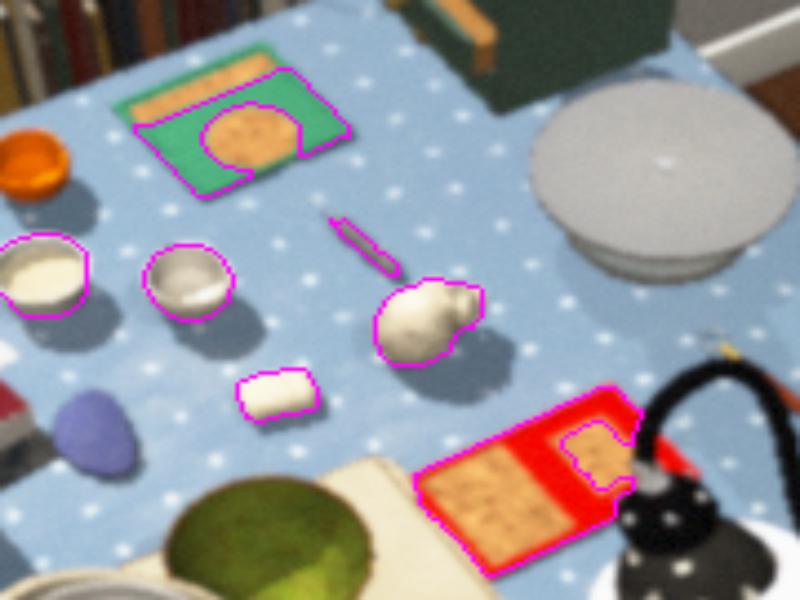

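Outlines fit: tray length, lump 53×35, skull 79×55, needle grip 75×15 and pot 61×57 all match the given sizes. The side view's results sit about 3–4 mm in x and y from the top view's. Next I measure the cork patches and obstacle heights.

```bash
cat > go.py <<'E'
# usage: go.py x y z yawdeg  -> tool-frame shift and rz (closing line = tool y at world yaw, mod 180)
import sys
from h import *
o=get_obs();x=[float(v) for v in sys.argv[1:]]
q=o["tool_rot"];M=R.from_quat([q[1],q[2],q[3],q[0]]).as_matrix()
print("t",o["t"],"pos",o["eef_pos"].round(4),"closeyaw",np.degrees(np.arctan2(M[1,1],M[0,1])).round(2),"tilt",np.degrees(np.arccos(-M[2,2])).round(2),"grip",round(o["gripper_width"],3),o["grasp_force"],"F",o["contact_force"].round(2),"q",o["q"].round(2))
if x:
    print("shift",(M.T@(np.array(x[:3])-o["eef_pos"])).round(4))
    d=x[3]-np.degrees(np.arctan2(M[1,1],M[0,1])); print("rz",-((d+90)%180-90))  # tool z down
E
python3 - <<'E'
from h import *
t=read_camera("top");s=read_camera("side")
for nm,r,seeds in(("top",t,((374,284),(375,328),(593,304),(629,302))),("side",s,((415,337),(450,316),(337,195),(323,176)))):
    i=r["img"].astype(int);m=((i[...,0]-i[...,2]>40)&(i[...,0]-i[...,1]<75)&(i[...,1]-i[...,2]>18)).astype(np.uint8)
    n,l,st,_=cv2.connectedComponentsWithStats(m)
    for u in seeds:
        a=np.array(u)*.7;k=l[int(a[1]),int(a[0])]
        if k:
            c=cv2.findContours((l==k).astype(np.uint8),0,cv2.CHAIN_APPROX_NONE)[0][0][:,0];print(nm,u,rect(r,c,.004))
        else:print(nm,u,"none")
S=.7
for n,a,b in[("ring",(665,440),(415,82)),("box far-left corner",(562,396),(415,180)),("lampbase",(287,333),(510,385)),("bowl",(370,186),(343,353)),("pink",(193,355),(568,424))]:
    print(n,tri(t,np.array(a)*S,s,np.array(b)*S))
E
python3 go.py 0.40 0.30 0.5 90
```

```text
top (374, 284) [593.5  63.7  82.8  59.9  89.9]
top (375, 328) [513.   61.9  56.2  38.6  89.4]
top (593, 304) [ 549.2 -328.8   61.9   60.9   -1. ]
top (629, 302) [ 552.5 -394.5  111.9   19.7    2.4]
side (415, 337) [595.   66.   78.8  54.9 -88.8]
side (450, 316) [513.1  64.7  51.   39.9 -88.6]
side (337, 195) [ 551.8 -325.2   64.4   61.3    2.1]
side (323, 176) [ 554.7 -390.7  114.6   23.7    2.6]
ring (array([ 0.31477362, -0.38401532,  0.16653561]), np.float64(0.0007343424250460502))
box far-left corner (array([ 0.38799443, -0.26396969,  0.01170666]), np.float64(0.0006427880561920082))
lampbase (array([ 0.50121041,  0.23255979, -0.02844697]), np.float64(0.025418524076556495))
bowl (array([0.75269687, 0.06368827, 0.07714538]), np.float64(4.889505653824197e-05))
pink (array([0.46868279, 0.37801881, 0.02379619]), np.float64(0.003428555905337412))
t 0.3 pos [0.2089 0.6416 0.2107] closeyaw 71.96 tilt 0.04 grip 0.998 0.0 F [-0.32 -0.64  0.21] q [-1.36  0.48  0.02  1.56 -0.01  1.11 -0.08]
shift [-0.2875 -0.2658 -0.2891]
rz -18.04152331337022
```

>>> arm_command --commands '[0,0,-0.2,0,0,0,1,0,0,-0.29,0,0,0,1,0,0,-0.29,0,0,0,1,0,0,-0.29,0,0,0,1,-0.29,-0.27,-0.29,0,0,0,1,-0.29,-0.27,-0.29,0,0,0,1,-0.29,-0.27,-0.29,0,0,0,1,-0.29,-0.27,-0.29,0,0,0,1]'

```text
t: 1.1
eef_pos: [0.3043, 0.4694, 0.4559]
tool_rot: [0.0, 0.157, 0.988, 0.0]
contact_force: [0.2, 0.1, 0.3]
gripper_width: 1.002
grasp_force: 0.0
```

```bash
python3 go.py 0.42 0.15 0.5 78.5;python3 go.py 0.662 -0.089 0.15 78.5
```

```text
t 1.1 pos [0.3043 0.4694 0.4559] closeyaw 71.96 tilt 0.02 grip 1.002 0.0 F [0.18 0.07 0.29] q [-1.19  0.15  0.1   1.46 -0.02  1.53  0.16]
shift [-0.2089 -0.2678 -0.0442]
rz -6.535151825910745
t 1.1 pos [0.3043 0.4694 0.4559] closeyaw 71.96 tilt 0.02 grip 1.002 0.0 F [0.18 0.07 0.29] q [-1.19  0.15  0.1   1.46 -0.02  1.53  0.16]
shift [-0.513  -0.4203  0.3058]
rz -6.535151825910745
```

>>> arm_command --commands '[-0.21,-0.27,-0.044,0,0,-6.5,1,-0.21,-0.27,-0.044,0,0,-6.5,1,-0.21,-0.27,-0.044,0,0,-6.5,1,-0.21,-0.27,-0.044,0,0,-6.5,1,-0.21,-0.27,-0.044,0,0,-6.5,1,-0.21,-0.27,-0.044,0,0,-6.5,1,-0.21,-0.27,-0.044,0,0,-6.5,1,-0.513,-0.42,0.1,0,0,-6.5,1]'

```text
t: 1.9
eef_pos: [0.4535, 0.1148, 0.4835]
tool_rot: [0.003, 0.101, 0.995, 0.003]
contact_force: [1.0, 0.6, -0.4]
gripper_width: 1.002
grasp_force: 0.0
```

```bash
python3 go.py 0.662 -0.089 0.15 78.5
```

```text
t 1.9 pos [0.4535 0.1148 0.4835] closeyaw 78.42 tilt 0.46 grip 1.002 0.0 F [ 1.01  0.6  -0.36] q [-0.84 -0.05  0.44  1.61  0.02  1.57  0.97]
shift [-0.2435 -0.1599  0.3337]
rz -0.08060831328431561
```

>>> arm_command --commands '[-0.24,-0.16,0.33,0,0,0,0.7,-0.24,-0.16,0.33,0,0,0,0.7,-0.24,-0.16,0.33,0,0,0,0.7,-0.24,-0.16,0.33,0,0,0,0.7,-0.24,-0.16,0.33,0,0,0,0.7,-0.24,-0.16,0.33,0,0,0,0.7,-0.24,-0.16,0.33,0,0,0,0.7,-0.24,-0.16,0.33,0,0,0,0.7]'

```text
t: 2.7
eef_pos: [0.6388, -0.0702, 0.177]
tool_rot: [0.0, 0.1, 0.995, 0.0]
contact_force: [0.8, 1.2, 0.8]
gripper_width: 0.699
grasp_force: 0.0
```

>>> arm_command --commands '[0,0,0,0,0,0,0.7,0,0,0,0,0,0,0.7]'

```text
t: 2.9
eef_pos: [0.6374, -0.0702, 0.1774]
tool_rot: [-0.001, 0.101, 0.995, -0.0]
contact_force: [0.6, 0.9, -0.0]
gripper_width: 0.699
grasp_force: 0.0
```

```bash
python3 go.py 0.662 -0.089 0.05 78.5
```

```text
t 2.9 pos [ 0.6374 -0.0702  0.1774] closeyaw 78.38 tilt 0.15 grip 0.699 0.0 F [ 0.56  0.86 -0.05] q [-0.4   0.51  0.57  1.7  -0.31  1.03  1.65]
shift [-0.0282 -0.0133  0.1274]
rz -0.11816485956119038
```

>>> arm_command --commands '[-0.028,-0.013,0.06,0,0,0,0.7,-0.028,-0.013,0.11,0,0,0,0.7,-0.028,-0.013,0.13,0,0,0,0.7,-0.028,-0.013,0.15,0,0,0,0.7,-0.028,-0.013,0.16,0,0,0,0.7,-0.028,-0.013,0.168,0,0,0,0.7,-0.028,-0.013,0.173,0,0,0,0.7,-0.028,-0.013,0.173,0,0,0,0.7]'

```text
t: 3.7
eef_pos: [0.6634, -0.0874, 0.0065]
tool_rot: [0.001, 0.1, 0.995, 0.0]
contact_force: [-0.3, 0.5, -0.6]
gripper_width: 0.703
grasp_force: 0.0
```

```bash
python3 go.py 0.662 -0.089 0.003 78.5; python3 - <<'E'
from h import *
a=[cv2.resize(read_camera(n)["img"][y:y+100,x:x+130],(400,308)) for n,x,y in(("top",260,120),("side",180,150))]
cv2.imwrite("pics/l.png",np.hstack(a)[:,:,::-1])
E
```

```text
t 3.7 pos [ 0.6634 -0.0874  0.0065] closeyaw 78.49 tilt 0.08 grip 0.703 0.0 F [-0.26  0.52 -0.57] q [-0.28  0.75  0.46  1.73 -0.45  0.77  1.77]
shift [ 0.001  -0.0018  0.0035]
rz -0.0051890906673008885
```

View pics/l.png

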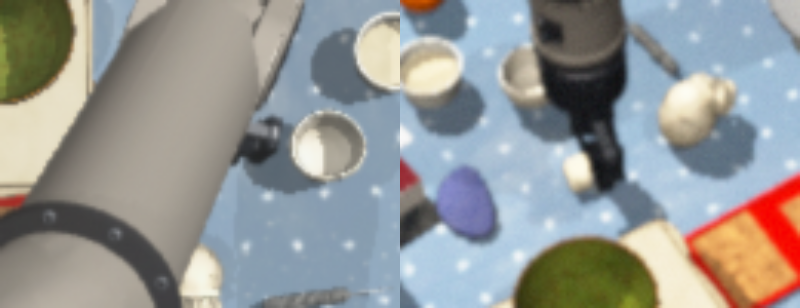

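The crop shows the arm covering the lump in the top view; in the side view the lump (578,172) sits between the fingers. Close and lift.

>>> arm_command --commands '[0.001,-0.002,0.004,0,0,0,0.7,0.001,-0.002,0.004,0,0,0,0,0.001,-0.002,0.004,0,0,0,0,0.001,-0.002,0.004,0,0,0,0,0.001,-0.002,0.004,0,0,0,0,0.001,-0.002,0.004,0,0,0,0,0.001,-0.002,0.004,0,0,0,0]' --force 40

```text
t: 4.5
eef_pos: [0.6614, -0.0896, 0.0016]
tool_rot: [-0.0, 0.101, 0.995, 0.0]
contact_force: [-0.5, -0.5, 0.1]
gripper_width: -0.0
grasp_force: 0.0
```

```bash
python3 go.py 0.513 0.0635 0.15 1
```

```text
t 4.5 pos [ 0.6614 -0.0896  0.0016] closeyaw 78.46 tilt 0.0 grip -0.0 0.0 F [-0.47 -0.55  0.15] q [-0.27  0.75  0.46  1.73 -0.45  0.76  1.78]
shift [ 0.176   0.1203 -0.1484]
rz 77.46405622024453
```

Gripper shut fully, so the grasp missed. Lifting clear and looking.

>>> arm_command --commands '[0,0,-0.05,0,0,0,0,0,0,-0.1,0,0,0,0,0,0,-0.13,0,0,0,1,0,0,-0.13,0,0,0,1,0,0,-0.13,0,0,0,1,0,0,-0.13,0,0,0,1]'

```text
t: 5.1
eef_pos: [0.6604, -0.0892, 0.1302]
tool_rot: [-0.001, 0.1, 0.995, 0.0]
contact_force: [0.1, 0.4, -0.1]
gripper_width: 0.68
grasp_force: 0.0
```

```bash
python3 go.py; python3 - <<'E'
from h import *
a=[cv2.resize(read_camera(n)["img"][y:y+100,x:x+130],(400,308)) for n,x,y in(("top",260,120),("side",180,150))]
cv2.imwrite("pics/l2.png",np.hstack(a)[:,:,::-1])
E
```

```text
t 5.1 pos [ 0.6604 -0.0892  0.1302] closeyaw 78.47 tilt 0.14 grip 0.68 0.0 F [ 0.15  0.43 -0.06] q [-0.34  0.6   0.55  1.68 -0.36  0.97  1.71]
```

View pics/l2.png

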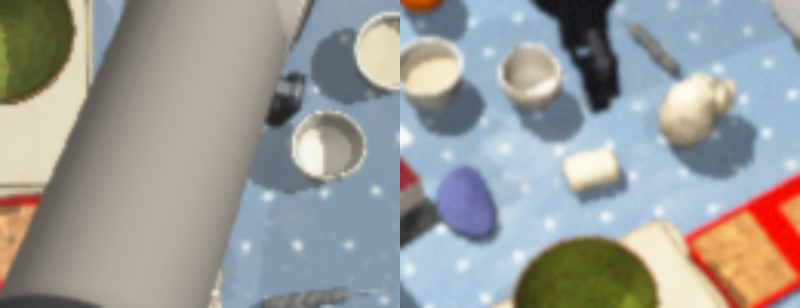

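The lump (593,172 in the crop) has not moved; the fingers closed beside it. I'll check the TCP against where the camera sees the fingers.

```bash
python3 - <<'E'
from h import *
t=read_camera("top");s=read_camera("side");e=get_obs()["eef_pos"]
print("tcp px side",proj(s,e),"top",proj(t,e))
print("tcp low",proj(s,[.6614,-.0896,.0016]),"lump model ctr",proj(s,[.662,-.089,.01]), proj(s,[.667,-.084,.018]))
i=s["img"];m=(i.max(2)<60).astype(np.uint8);M=np.zeros_like(m);M[130:200,225:275]=1;ys,xs=np.nonzero(m&M);
for y in range(ys.max()-12,ys.max()+1,2):print(y,xs[ys==y].min(),xs[ys==y].max())
c=blob(s,(242,206),"cloth",18);print("lump px",c.min(0),c.max(0),c.mean(0),rect(s,c,.018),rect(s,c,.01))
c=blob(s,np.array((317,250))*.7,"cloth",20);print("pot px",c.min(0),c.max(0))
print([proj(s,[.666,-.201,z]) for z in(0,.038)])
E
```

```text
tcp px side [240.43436046 179.18908967] top [322.97153478 159.34917007]
tcp low [243.15615273 205.28453143] lump model ctr [242.89736465 203.94022106] [242.07101212 204.43232207]
174 240 249
176 240 250
178 241 250
180 241 250
182 242 248
184 243 247
186 244 245
lump px [233 197] [251 211] [242.11764706 204.58823529] [667.7 -83.7  51.   43.8 -15.1] [665.6 -88.5  51.3  44.1 -15.1]
pot px [212 165] [232 185]
[array([223.34502597, 179.7213095 ]), array([222.1336913 , 172.14524601])]
```

>>> arm_command --commands '[0,0,0,0,0,0,0,0,0,0,0,0,0,0,0,0,0,0,0,0,0,0,0,0,0,0,0,0,0,0,0,0,0,0,0]'

```text
t: 5.8
eef_pos: [0.6614, -0.0897, 0.1317]
tool_rot: [0.0, 0.101, 0.995, 0.0]
contact_force: [-0.6, 1.2, -0.3]
gripper_width: 0.139
grasp_force: 0.0
```

```bash
python3 go.py; python3 - <<'E'
from h import *
s=read_camera("side");e=get_obs()["eef_pos"]
i=s["img"];m=(i.max(2)<60).astype(np.uint8);M=np.zeros_like(m);M[130:200,225:275]=1;ys,xs=np.nonzero(m&M);
print(proj(s,e))
for y in range(ys.max()-20,ys.max()+1,3):print(y,xs[ys==y].min(),xs[ys==y].max())
c=i[130:220,200:300].copy();cv2.imwrite("pics/g.png",cv2.resize(c,(600,540),interpolation=cv2.INTER_CUBIC)[:,:,::-1])
E
```

```text
t 5.8 pos [ 0.6614 -0.0897  0.1317] closeyaw 78.46 tilt 0.0 grip 0.139 0.0 F [-0.64  1.16 -0.27] q [-0.34  0.6   0.55  1.67 -0.36  0.97  1.71]
[240.13533627 178.98873775]
158 232 245
161 233 245
164 234 245
167 235 241
170 236 248
173 237 247
176 239 243
```

View pics/g.png

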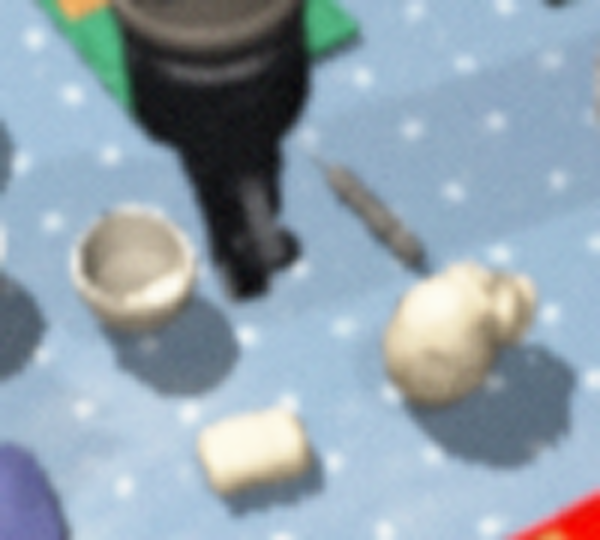

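Shut tip seen at about (241,178) against the predicted (240,179), so the frame is right. I'll retry the grasp and look while it is closed.

>>> arm_command --commands '[0,0,0.03,0,0,0,0.8,0,0,0.06,0,0,0,0.8,0,0,0.08,0,0,0,0.8,0,0,0.09,0,0,0,0.8,0,0,0.09,0,0,0,0.8,0,0,0.11,0,0,0,0.8,0,0,0.123,0,0,0,0.8,0,0,0.123,0,0,0,0.8]'

```text
t: 6.65
eef_pos: [0.6605, -0.0893, 0.0076]
tool_rot: [-0.001, 0.1, 0.995, 0.0]
contact_force: [0.5, 0.4, -0.2]
gripper_width: 0.802
grasp_force: 0.0
```

>>> arm_command --commands '[0,0,0.002,0,0,0,0.8,0,0,0.003,0,0,0,0.5,0,0,0.003,0,0,0,0.5,0,0,0.003,0,0,0,0.5,0,0,0.003,0,0,0,0.3,0,0,0.003,0,0,0,0.3,0,0,0.003,0,0,0,0.3]' --force 40

```text
t: 7.35
eef_pos: [0.6614, -0.0896, 0.0057]
tool_rot: [0.0, 0.101, 0.995, 0.0]
contact_force: [0.1, 0.1, -0.1]
gripper_width: 0.298
grasp_force: 0.0
```

```bash
python3 go.py; python3 - <<'E'
from h import *
s=read_camera("side")
c=s["img"][150:240,190:290].copy();cv2.imwrite("pics/g2.png",cv2.resize(c,(600,540),interpolation=cv2.INTER_CUBIC)[:,:,::-1])
E
```

```text
t 7.35 pos [ 0.6614 -0.0896  0.0057] closeyaw 78.46 tilt 0.0 grip 0.298 0.0 F [ 0.06  0.13 -0.09] q [-0.28  0.75  0.46  1.73 -0.45  0.77  1.78]
```

View pics/g2.png

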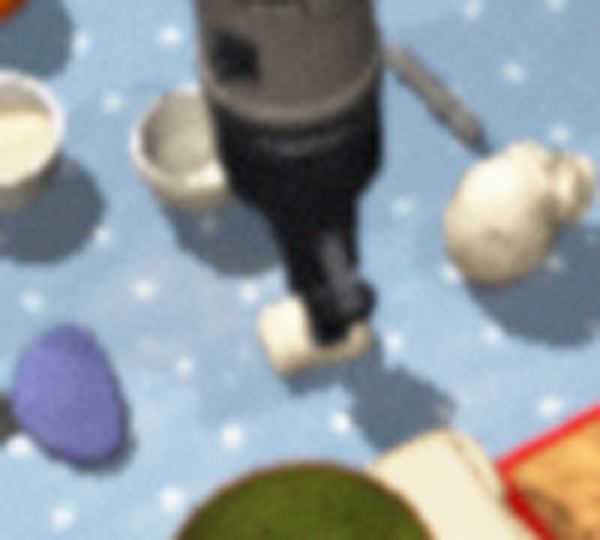

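The crop shows the tips at (333,343) on or behind the lump's near edge, at 0.30 opening with no contact. So the true tip height may be above the reported one. I'll probe gently with the fingers shut.

>>> arm_command --commands '[0,0,0.003,0,0,0,0,0,0,0.003,0,0,0,0,0,0,0.003,0,0,0,0,0,0,0.003,0,0,0,0,0,0,0.005,0,0,0,0,0,0,0.005,0,0,0,0]' --force 20

```text
t: 8.0
eef_pos: [0.6612, -0.0896, 0.0004]
tool_rot: [-0.0, 0.1, 0.995, 0.0]
contact_force: [-0.3, 0.4, -0.4]
gripper_width: -0.002
grasp_force: 0.0
```

>>> arm_command --commands '[0,0,0.002,0,0,0,0,0,0,0.002,0,0,0,0,0,0,0.002,0,0,0,0]'

```text
t: 8.3
eef_pos: [0.6614, -0.0896, -0.0001]
tool_rot: [0.0, 0.101, 0.995, 0.0]
contact_force: [-3.6, 1.0, 10.8]
gripper_width: -0.001
grasp_force: 5.3
```

```bash
python3 go.py; python3 - <<'E'
from h import *
s=read_camera("side");e=get_obs()["eef_pos"]
print("tcp",proj(s,e),[proj(s,[.6614,-.0896,z]).round(1) for z in(0,.02)])
c=s["img"][180:225,220:280].copy();cv2.imwrite("pics/g3.png",cv2.resize(c,(800,600),interpolation=cv2.INTER_NEAREST)[:,:,::-1])
E
```

```text
t 8.3 pos [ 6.614e-01 -8.960e-02 -1.000e-04] closeyaw 78.45 tilt 0.04 grip -0.001 5.2797981134196315 F [-3.64  1.02 10.85] q [-0.27  0.76  0.46  1.74 -0.46  0.76  1.78]
tcp [243.18860676 205.61095236] [array([243.2, 205.6]), array([242.8, 201.8])]
```

View pics/g3.png

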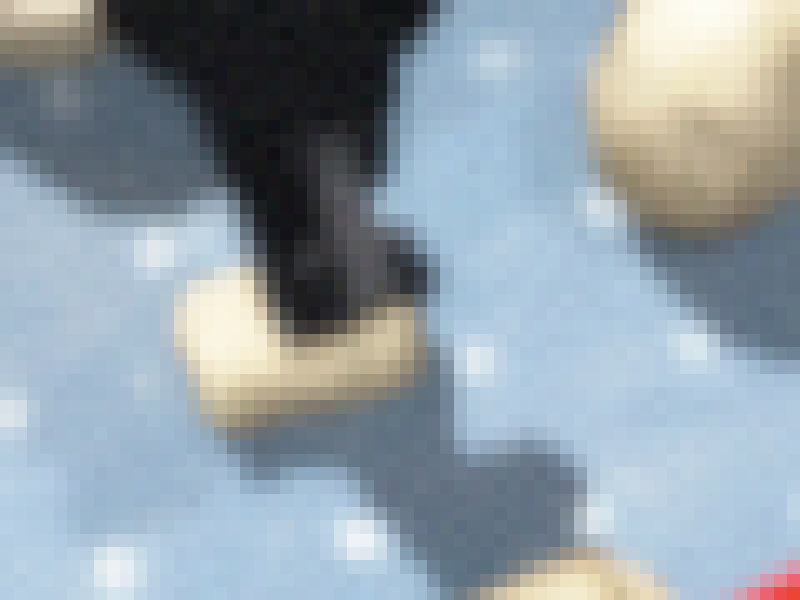

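Shut fingertips at (310,330) rest on the lump's upper face, so the true tip height may be about 20 mm above the reported z. Probing the bare table beside it to confirm.

>>> arm_command --commands '[0,0,-0.03,0,0,0,0,0,0,-0.05,0,0,0,0]'

```text
t: 8.55
eef_pos: [0.6615, -0.0898, 0.0496]
tool_rot: [0.0, 0.101, 0.995, -0.0]
contact_force: [0.6, -0.1, -0.2]
gripper_width: -0.001
grasp_force: 0.0
```

```bash
python3 go.py 0.62 -0.14 0.003 78.5
```

```text
t 8.55 pos [ 0.6615 -0.0898  0.0496] closeyaw 78.45 tilt 0.01 grip -0.001 0.0 F [ 0.63 -0.08 -0.18] q [-0.3   0.69  0.5   1.72 -0.42  0.84  1.76]
shift [ 0.0306 -0.0575  0.0466]
rz -0.04933778833152758
```

>>> arm_command --commands '[0.03,-0.057,0,0,0,0,0,0.03,-0.057,0,0,0,0,0,0.03,-0.057,0.03,0,0,0,0,0.03,-0.057,0.048,0,0,0,0,0.03,-0.057,0.051,0,0,0,0,0.03,-0.057,0.054,0,0,0,0,0.03,-0.057,0.057,0,0,0,0,0.03,-0.057,0.057,0,0,0,0]'

```text
t: 9.35
eef_pos: [0.621, -0.1393, -0.0081]
tool_rot: [0.0, 0.1, 0.995, -0.0]
contact_force: [-0.8, 0.2, 1.0]
gripper_width: -0.0
grasp_force: 0.0
```

No contact at −8 mm, so the reported z is offset. Going on down slowly.

>>> arm_command --commands '[0,0,0.003,0,0,0,0,0,0,0.006,0,0,0,0,0,0,0.009,0,0,0,0,0,0,0.009,0,0,0,0]'

```text
t: 9.75
eef_pos: [0.6202, -0.1393, -0.0178]
tool_rot: [-0.0, 0.1, 0.995, 0.0]
contact_force: [-0.3, -0.3, 0.6]
gripper_width: 0.004
grasp_force: 0.0
```

>>> arm_command --commands '[0,0,0.002,0,0,0,0,0,0,0.004,0,0,0,0,0,0,0.004,0,0,0,0]'

```text
t: 10.05
eef_pos: [0.6207, -0.1395, -0.0201]
tool_rot: [0.0, 0.101, 0.995, 0.0]
contact_force: [-4.4, 1.1, 11.9]
gripper_width: 0.003
grasp_force: 6.1
```

```bash
python3 go.py 0.62 -0.14 0.003 78.5; python3 - <<'E'
from h import *
t=read_camera("top");s=read_camera("side");e=get_obs()["eef_pos"]
print("tcp",proj(s,e),[proj(s,[e[0],e[1],z]).round(1) for z in(0,.02)])
c=np.hstack([cv2.resize(s["img"][170:215,215:275],(400,300),interpolation=cv2.INTER_NEAREST),cv2.resize(t["img"][140:200,300:380],(400,300))]);cv2.imwrite("pics/g4.png",c[:,:,::-1])
E
```

```text
t 10.05 pos [ 0.6207 -0.1395 -0.0201] closeyaw 78.45 tilt 0.05 grip 0.003 6.14774332367233 F [-4.44  1.11 11.91] q [-0.19  0.75  0.43  1.82 -0.47  0.68  1.89]
shift [ 0.0006 -0.0006 -0.0231]
rz -0.05233472549916485
tcp [247.12230098 191.30149026] [array([246.7, 187.5]), array([246.4, 183.6])]
```

View pics/g4.png

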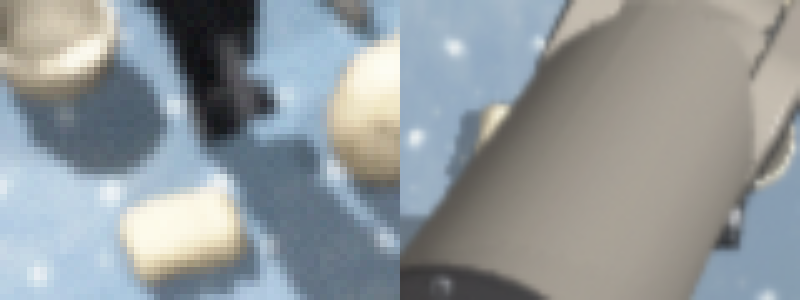

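Contact at reported z = −0.020: true height = reported + 20 mm. The xy agrees within the finger's thickness. Regrasping the lump with that correction.

>>> arm_command --commands '[0,0,-0.04,0,0,0,0.8,0,0,-0.06,0,0,0,0.8,-0.03,0.057,-0.06,0,0,0,0.8,-0.03,0.057,-0.06,0,0,0,0.8,-0.03,0.057,-0.06,0,0,0,0.8,-0.03,0.057,-0.06,0,0,0,0.8,-0.03,0.057,-0.06,0,0,0,0.8,-0.03,0.057,-0.06,0,0,0,0.8]'

```text
t: 10.95
eef_pos: [0.6605, -0.0913, 0.0385]
tool_rot: [-0.0, 0.102, 0.995, -0.0]
contact_force: [0.2, -0.5, 0.5]
gripper_width: 0.8
grasp_force: 0.0
```

```bash
python3 go.py 0.662 -0.089 -0.018 78.5
```

```text
t 10.95 pos [ 0.6605 -0.0913  0.0385] closeyaw 78.34 tilt 0.06 grip 0.8 0.0 F [ 0.2  -0.5   0.54] q [-0.29  0.71  0.49  1.73 -0.43  0.82  1.76]
shift [-0.0011  0.0026  0.0565]
rz -0.16341130839005302
```

>>> arm_command --commands '[-0.001,0.002,0.03,0,0,0,0.8,-0.001,0.002,0.045,0,0,0,0.8,-0.001,0.002,0.053,0,0,0,0.8,-0.001,0.002,0.055,0,0,0,0,-0.001,0.002,0.055,0,0,0,0,-0.001,0.002,0.055,0,0,0,0,-0.001,0.002,0.055,0,0,0,0,-0.001,0.002,0.055,0,0,0,0]' --force 40

```text
t: 11.75
eef_pos: [0.6634, -0.088, -0.0155]
tool_rot: [0.001, 0.101, 0.995, -0.0]
contact_force: [-0.7, 0.5, 3.1]
gripper_width: 0.381
grasp_force: 40.1
```

```bash
python3 go.py 0.513 0.0635 0.09 1
```

```text
t 11.75 pos [ 0.6634 -0.088  -0.0155] closeyaw 78.46 tilt 0.08 grip 0.381 40.14449844136834 F [-0.7   0.54  3.11] q [-0.27  0.78  0.45  1.73 -0.47  0.73  1.79]
shift [ 0.1775  0.1184 -0.1057]
rz 77.45735020323697
```

>>> arm_command --commands '[0,0,-0.05,0,0,0,0,0,0,-0.1,0,0,0,0,0.03,0.02,-0.106,0,0,8,0,0.07,0.05,-0.106,0,0,16,0,0.1,0.07,-0.106,0,0,24,0,0.14,0.09,-0.106,0,0,32,0,0.178,0.118,-0.106,0,0,40,0,0.178,0.118,-0.106,0,0,48,0]'

```text
t: 12.55
eef_pos: [0.5068, 0.0694, 0.0886]
tool_rot: [-0.003, 0.496, 0.869, 0.0]
contact_force: [1.4, 0.4, -1.0]
gripper_width: 0.376
grasp_force: 40.4
```

```bash
python3 go.py 0.513 0.0635 0.0 1
```

```text
t 12.55 pos [0.5068 0.0694 0.0886] closeyaw 30.58 tilt 0.4 grip 0.376 40.42788125574589 F [ 1.39  0.42 -1.04] q [-0.87  0.49  0.8   2.09 -0.51  0.77  0.77]
shift [-0.0088  0.0026  0.0885]
rz 29.5800947817173
```

>>> arm_command --commands '[0,0,0.02,0,0,8,0,0,0,0.04,0,0,16,0,0,0,0.06,0,0,24,0,0,0,0.06,0,0,29.5,0,0,0,0.06,0,0,29.5,0,0,0,0.06,0,0,29.5,0]'

```text
t: 13.15
eef_pos: [0.5122, 0.0635, 0.0299]
tool_rot: [0.0, 0.7, 0.714, 0.0]
contact_force: [0.1, 0.4, -1.3]
gripper_width: 0.379
grasp_force: 40.4
```

```bash
python3 go.py 0.513 0.0635 -0.011 1
```

```text
t 13.15 pos [0.5122 0.0635 0.0299] closeyaw 1.12 tilt 0.03 grip 0.379 40.43174358084798 F [ 0.12  0.39 -1.33] q [-0.87  0.64  0.82  2.11 -0.73  0.71  0.47]
shift [0.     0.0007 0.0409]
rz 0.1238156159399324
```

>>> arm_command --commands '[0,0,0.025,0,0,0,0,0,0,0.036,0,0,0,0,0,0,0.04,0,0,0,0,0,0,0.04,0,0,0,0,0,0,0.04,0,0,0,0.55,0,0,0.04,0,0,0,0.6,0,0,0.04,0,0,0,0.6,0,0,0.04,0,0,0,0.6]'

```text
t: 13.95
eef_pos: [0.5122, 0.0635, -0.01]
tool_rot: [0.0, 0.701, 0.713, 0.0]
contact_force: [-0.1, 0.5, -0.2]
gripper_width: 0.6
grasp_force: 0.0
```

>>> arm_command --commands '[0,0,-0.04,0,0,0,0.6,0,0,-0.08,0,0,0,1,0,0,-0.12,0,0,0,1,0,0,-0.12,0,0,0,1]'

```text
t: 14.35
eef_pos: [0.5151, 0.0633, 0.1139]
tool_rot: [0.002, 0.701, 0.713, 0.003]
contact_force: [0.9, -0.4, -0.6]
gripper_width: 0.998
grasp_force: 0.0
```

```bash
python3 go.py 0.55 -0.086 0.11 88.5
```

```text
t 14.35 pos [0.5151 0.0633 0.1139] closeyaw 0.94 tilt 0.43 grip 0.998 0.0 F [ 0.89 -0.41 -0.56] q [-0.99  0.52  0.99  2.07 -0.59  0.85  0.35]
shift [-0.1499  0.0324  0.0038]
rz -87.56236015819053
```

>>> arm_command --commands '[-0.03,0.007,0,0,0,-8,1,-0.06,0.014,0,0,0,-16,1,-0.1,0.02,0,0,0,-24,1,-0.13,0.028,0,0,0,-32,1,-0.15,0.0325,0,0,0,-40,1,-0.15,0.0325,0,0,0,-48,1,-0.15,0.0325,0,0,0,-56,1,-0.15,0.0325,0,0,0,-64,1]'

```text
t: 15.15
eef_pos: [0.5465, -0.0863, 0.1091]
tool_rot: [-0.0, 0.214, 0.977, 0.0]
contact_force: [-0.1, 0.3, 0.6]
gripper_width: 0.997
grasp_force: 0.0
```

>>> arm_command --commands '[0,0,0,0,0,-8,1,0,0,0,0,0,-16,1,0,0,0,0,0,-23.5,1,0,0,0,0,0,-23.5,1,0,0,0,0,0,-23.5,1]'

```text
t: 15.65
eef_pos: [0.5466, -0.0861, 0.1093]
tool_rot: [-0.0, 0.015, 1.0, 0.0]
contact_force: [-0.5, 0.8, -0.6]
gripper_width: 1.003
grasp_force: 0.0
```

```bash
python3 go.py 0.55 -0.086 -0.013 88.5
python3 - <<'E'
from h import *
t=read_camera("top");s=read_camera("side")
for r,u in((t,(460,305)),(s,(393,265))):
    c=blob(r,np.array(u)*.7,"cloth",24,3);print("skull",rect(r,c,.028))
i=np.hstack([cv2.resize(t["img"][140:260,220:380],(400,300)),cv2.resize(s["img"][140:260,220:380],(400,300))]);cv2.imwrite("pics/k.png",i[:,:,::-1])
E
```

```text
t 15.65 pos [ 0.5466 -0.0861  0.1093] closeyaw 88.25 tilt 0.04 grip 1.003 0.0 F [-0.45  0.82 -0.64] q [-0.37  0.44  0.53  1.97 -0.31  0.81  1.87]
shift [-3.400e-03  1.000e-04  1.223e-01]
rz -0.24970381241436712
skull [549.6 -90.5 116.9 115.6  -1. ]
skull [553.3 -83.3  81.5  70.   58. ]
```

View pics/k.png

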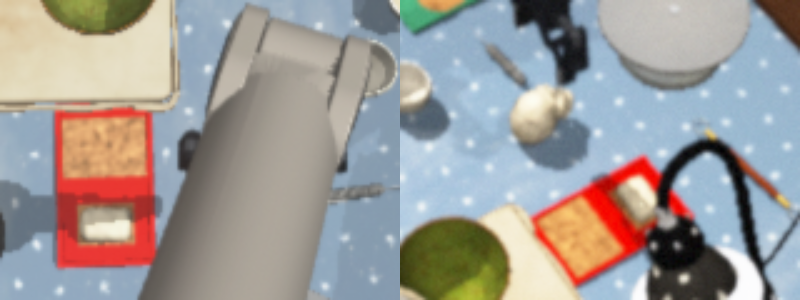

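Lump sits centred on its patch (105,223 left half); skull is clear under the open gripper. Grasping the skull, slightly towards the cranium.

>>> arm_command --commands '[-0.008,0,0.05,0,0,0,1,-0.008,0,0.08,0,0,0,1,-0.008,0,0.1,0,0,0,1,-0.008,0,0.115,0,0,0,1,-0.008,0,0.123,0,0,0,1,-0.008,0,0.123,0,0,0,1,-0.008,0,0.123,0,0,0,1]'

```text
t: 16.45
eef_pos: [0.5557, -0.0864, -0.0126]
tool_rot: [0.001, 0.014, 1.0, -0.0]
contact_force: [-0.2, -0.1, 0.6]
gripper_width: 0.997
grasp_force: 0.0
```

>>> arm_command --commands '[0,0,0,0,0,0,0.5,0,0,0,0,0,0,0.4,0,0,0,0,0,0,0.3,0,0,0,0,0,0,0.3,0,0,0,0,0,0,0.3,0,0,0,0,0,0,0.3]' --force 30

```text
t: 17.05
eef_pos: [0.556, -0.0865, -0.0123]
tool_rot: [0.001, 0.014, 1.0, 0.0]
contact_force: [-0.9, -0.2, 5.8]
gripper_width: 0.621
grasp_force: 30.3
```

```bash
python3 go.py 0.5945 0.06 0.09 1
```

```text
t 17.05 pos [ 0.556  -0.0865 -0.0123] closeyaw 88.45 tilt 0.12 grip 0.621 30.306510385125875 F [-0.86 -0.22  5.84] q [-0.27  0.64  0.41  2.   -0.44  0.58  1.99]
shift [-0.0348  0.1475 -0.1022]
rz 87.44868906600027
```

>>> arm_command --commands '[0,0,-0.02,0,0,0,0.3,0,0,-0.05,0,0,0,0.3,0,0,-0.08,0,0,0,0.3,-0.005,0.02,-0.1,0,0,5,0.3,-0.01,0.05,-0.1,0,0,11,0.3,-0.02,0.08,-0.1,0,0,17,0.3,-0.03,0.11,-0.1,0,0,24,0.3,-0.035,0.14,-0.1,0,0,31,0.3]'

```text
t: 17.85
eef_pos: [0.5945, 0.0542, 0.0871]
tool_rot: [0.0, 0.282, 0.959, 0.0]
contact_force: [1.2, 0.6, -0.6]
gripper_width: 0.618
grasp_force: 31.8
```

```bash
python3 go.py 0.5945 0.06 0.09 1
```

```text
t 17.85 pos [0.5945 0.0542 0.0871] closeyaw 57.18 tilt 0.07 grip 0.618 31.77315954118967 F [ 1.23  0.6  -0.55] q [-0.67  0.57  0.65  1.89 -0.46  0.83  1.22]
shift [ 0.0031  0.0049 -0.0029]
rz 56.184849011774325
```

>>> arm_command --commands '[0.003,0.005,0,0,0,7,0.3,0.003,0.005,0,0,0,15,0.3,0.003,0.005,0,0,0,23,0.3,0.003,0.005,0,0,0,31,0.3,0.003,0.005,0,0,0,39,0.3,0.003,0.005,0,0,0,47,0.3,0.003,0.005,0,0,0,53,0.3,0.003,0.005,0,0,0,56,0.3]'

```text
t: 18.65
eef_pos: [0.5937, 0.059, 0.0867]
tool_rot: [-0.0, 0.699, 0.715, 0.0]
contact_force: [0.4, 0.7, -0.6]
gripper_width: 0.621
grasp_force: 31.8
```

>>> arm_command --commands '[0,0,0.03,0,0,0,0.3,0,0,0.055,0,0,0,0.3,0,0,0.055,0,0,0,0.3]'

```text
t: 18.95
eef_pos: [0.5913, 0.0591, 0.0291]
tool_rot: [-0.002, 0.698, 0.716, -0.002]
contact_force: [-0.3, 0.1, -1.3]
gripper_width: 0.62
grasp_force: 32.1
```

```bash
python3 go.py 0.5945 0.06 -0.007 1; python3 - <<'E'
from h import *
s=read_camera("side")
cv2.imwrite("pics/k2.png",cv2.resize(s["img"][160:280,240:400],(640,480))[:,:,::-1])
E
```

```text
t 18.95 pos [0.5913 0.0591 0.0291] closeyaw 1.49 tilt 0.31 grip 0.62 32.081012427806854 F [-0.27  0.12 -1.31] q [-0.78  0.74  0.82  1.92 -0.75  0.82  0.48]
shift [0.0009 0.0034 0.036 ]
rz 0.49118535086431336
```

View pics/k2.png

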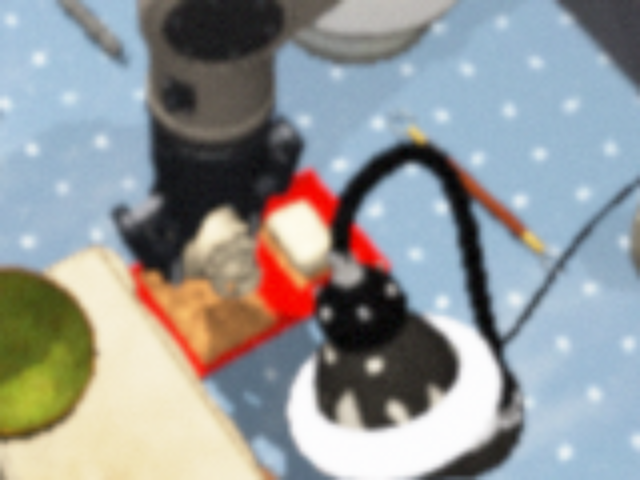

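Skull held upright over its patch (225,255), lump resting at (298,240). Lowering and releasing.

>>> arm_command --commands '[0.001,0.001,0.015,0,0,0,0.3,0.001,0.001,0.025,0,0,0,0.3,0.001,0.001,0.032,0,0,0,0.3,0.001,0.001,0.037,0,0,0,0.3,0.001,0.001,0.038,0,0,0,0.3,0.001,0.001,0.038,0,0,0,0.3]'

```text
t: 19.6
eef_pos: [0.5949, 0.0594, -0.0064]
tool_rot: [0.0, 0.698, 0.716, -0.0]
contact_force: [0.7, -0.1, -1.0]
gripper_width: 0.62
grasp_force: 32.1
```

```bash
python3 go.py 0.5945 0.06 -0.0083 1
```

```text
t 19.6 pos [ 0.5949  0.0594 -0.0064] closeyaw 1.45 tilt 0.0 grip 0.62 32.076361030340195 F [ 0.72 -0.1  -1.01] q [-0.75  0.79  0.77  1.93 -0.8   0.76  0.51]
shift [ 0.0006 -0.0004  0.0019]
rz 0.45089517750331254
```

>>> arm_command --commands '[0,0,0.002,0,0,0,0.3,0,0,0.002,0,0,0,0.3,0,0,0.002,0,0,0,0.75,0,0,0.002,0,0,0,0.85,0,0,0.002,0,0,0,0.85,0,0,0.002,0,0,0,0.85,0,0,-0.02,0,0,0,0.85,0,0,-0.05,0,0,0,0.85]'

```text
t: 20.4
eef_pos: [0.5935, 0.0595, 0.043]
tool_rot: [-0.001, 0.698, 0.716, -0.001]
contact_force: [1.1, 0.8, 0.2]
gripper_width: 0.852
grasp_force: 0.0
```

>>> arm_command --commands '[0,0,-0.05,0,0,0,0.85,0,0,-0.09,0,0,0,1,0,0,-0.09,0,0,0,1]'

```text
t: 20.7
eef_pos: [0.5983, 0.059, 0.139]
tool_rot: [0.003, 0.698, 0.716, 0.004]
contact_force: [0.7, 0.0, 0.5]
gripper_width: 1.001
grasp_force: 0.0
```

```bash
python3 go.py 0.666 -0.201 0.11 0
```

```text
t 20.7 pos [0.5983 0.059  0.139 ] closeyaw 1.43 tilt 0.51 grip 1.001 0.0 F [0.67 0.03 0.54] q [-0.88  0.62  0.97  1.86 -0.61  0.99  0.38]
shift [-0.2616  0.0609  0.0292]
rz 1.4252190105418379
```

>>> arm_command --commands '[-0.05,0.012,0,0,0,1.4,1,-0.1,0.024,0,0,0,1.4,1,-0.15,0.035,0.01,0,0,1.4,1,-0.2,0.047,0.02,0,0,1.4,1,-0.25,0.058,0.03,0,0,1.4,1,-0.261,0.06,0.03,0,0,1.4,1,-0.261,0.06,0.03,0,0,1.4,1,-0.261,0.06,0.03,0,0,1.4,1]'

```text
t: 21.5
eef_pos: [0.6611, -0.1997, 0.1029]
tool_rot: [-0.001, 0.707, 0.707, -0.0]
contact_force: [-0.5, 1.1, 0.5]
gripper_width: 1.0
grasp_force: 0.0
```

```bash
python3 go.py 0.665 -0.202 -0.014 0; python3 - <<'E'
from h import *
t=read_camera("top");s=read_camera("side")
# skull & lump on tray
for n,r in(("top",t),("side",s)):
    i=r["img"].astype(int);m=((i[...,0]>140)&(i[...,0]-i[...,2]<75)&(i[...,0]-i[...,1]<35)&(i[...,0]-i[...,2]>0)).astype(np.uint8)
    for nm,xyz in(("skull",(.5945,.065,.03)),("lump",(.513,.0635,.02))):
        M=np.zeros_like(m);cv2.circle(M,tuple(proj(r,xyz).astype(int).tolist()),22 if nm=="skull" else 14,1,-1)
        cs=cv2.findContours(cv2.morphologyEx(m&M,cv2.MORPH_OPEN,np.ones((3,3),np.uint8)),0,cv2.CHAIN_APPROX_NONE)[0];c=max(cs,key=cv2.contourArea)[:,0];print(n,nm,rect(r,c,xyz[2]))
i=np.hstack([cv2.resize(t["img"][130:250,220:380],(400,300)),cv2.resize(s["img"][130:250,200:360],(400,300))]);cv2.imwrite("pics/p.png",i[:,:,::-1])
E
```

```text
t 21.5 pos [ 0.6611 -0.1997  0.1029] closeyaw 0.01 tilt 0.07 grip 1.0 0.0 F [-0.46  1.12  0.47] q [-0.34  0.78  0.86  1.64 -0.66  1.04  0.73]
shift [-0.0024  0.004   0.1169]
rz 0.012229833229014275
top skull [561.   49.5  96.   35.6 -60.9]
top lump [514.9  63.6  66.1  65.6  -0.6]
side skull [589.8  66.3  72.1  54.3 -58.3]
side lump [516.8  69.3  53.3  34.7  89.6]
```

View pics/p.png

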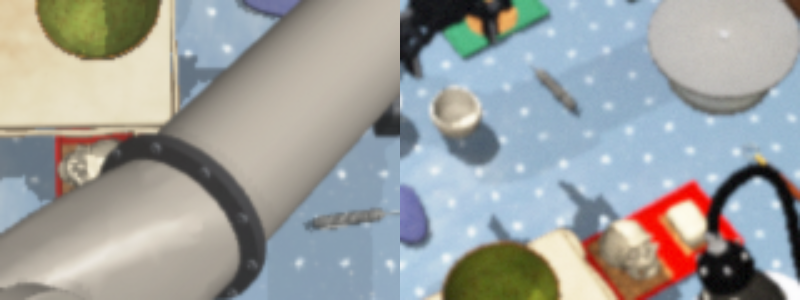

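Skull stands on the larger patch (630,250) and the lump on the smaller; the pot at (457,110) lies between the open fingers. Descending on the pot.

>>> arm_command --commands '[-0.002,0.004,0.04,0,0,0,1,-0.002,0.004,0.07,0,0,0,1,-0.002,0.004,0.09,0,0,0,1,-0.002,0.004,0.105,0,0,0,1,-0.002,0.004,0.115,0,0,0,1,-0.002,0.004,0.117,0,0,0,1,-0.002,0.004,0.117,0,0,0,1]'

```text
t: 22.3
eef_pos: [0.6659, -0.2021, -0.0128]
tool_rot: [0.0, 0.707, 0.707, 0.0]
contact_force: [0.6, -0.2, -0.4]
gripper_width: 0.998
grasp_force: 0.0
```

>>> arm_command --commands '[0,0,0,0,0,0,0.75,0,0,0,0,0,0,0.6,0,0,0,0,0,0,0.4,0,0,0,0,0,0,0.4,0,0,0,0,0,0,0.4,0,0,0,0,0,0,0.4]' --force 30

```text
t: 22.9
eef_pos: [0.666, -0.2022, -0.0118]
tool_rot: [0.001, 0.707, 0.707, 0.001]
contact_force: [-1.7, 1.6, 5.6]
gripper_width: 0.68
grasp_force: 31.1
```

```bash
python3 go.py 0.5505 -0.327 0.08 2
```

```text
t 22.9 pos [ 0.666  -0.2022 -0.0118] closeyaw 0.05 tilt 0.08 grip 0.68 31.11830374225974 F [-1.74  1.56  5.59] q [-0.27  0.91  0.75  1.68 -0.77  0.88  0.81]
shift [-0.1247 -0.1155 -0.092 ]
rz -1.9503109662849312
```

>>> arm_command --commands '[0,0,-0.02,0,0,0,0.4,0,0,-0.05,0,0,0,0.4,0,0,-0.08,0,0,0,0.4,-0.03,-0.03,-0.092,0,0,-1,0.4,-0.06,-0.058,-0.092,0,0,-2,0.4,-0.09,-0.087,-0.092,0,0,-2,0.4,-0.125,-0.1155,-0.092,0,0,-2,0.4,-0.125,-0.1155,-0.092,0,0,-2,0.4]'

```text
t: 23.7
eef_pos: [0.544, -0.3344, 0.0814]
tool_rot: [0.001, 0.698, 0.716, -0.002]
contact_force: [-0.5, -0.3, -1.1]
gripper_width: 0.676
grasp_force: 32.5
```

>>> arm_command --commands '[0,0,0,0,0,0,0.4,0,0,0.03,0,0,0,0.4,0,0,0.05,0,0,0,0.4,0,0,0.05,0,0,0,0.4]'

```text
t: 24.1
eef_pos: [0.5501, -0.324, 0.0265]
tool_rot: [-0.002, 0.693, 0.721, -0.0]
contact_force: [-0.7, 0.6, -0.9]
gripper_width: 0.679
grasp_force: 32.7
```

```bash
python3 go.py 0.5505 -0.327 -0.008 2
```

```text
t 24.1 pos [ 0.5501 -0.324   0.0265] closeyaw 2.22 tilt 0.26 grip 0.679 32.71646697074175 F [-0.66  0.65 -0.86] q [-0.09  0.78  0.77  1.81 -0.71  0.85  1.07]
shift [-0.0031  0.0004  0.0345]
rz 0.21593166039222922
```

>>> arm_command --commands '[0,0,0.015,0,0,0,0.4,0,0,0.025,0,0,0,0.4,0,0,0.031,0,0,0,0.4,0,0,0.034,0,0,0,0.4,0,0,0.034,0,0,0,0.4]'

```text
t: 24.6
eef_pos: [0.55, -0.3269, -0.0056]
tool_rot: [-0.0, 0.694, 0.72, -0.0]
contact_force: [0.4, -0.3, -1.1]
gripper_width: 0.677
grasp_force: 32.7
```

```bash
python3 go.py 0.5505 -0.327 -0.008 2
```

```text
t 24.6 pos [ 0.55   -0.3269 -0.0056] closeyaw 2.06 tilt 0.02 grip 0.677 32.714748904109 F [ 0.41 -0.28 -1.08] q [-0.06  0.82  0.73  1.82 -0.75  0.8   1.1 ]
shift [-0.0001  0.0005  0.0024]
rz 0.056483750889128714
```

>>> arm_command --commands '[0,0,0.002,0,0,0,0.4,0,0,0.002,0,0,0,0.4,0,0,0.002,0,0,0,0.75,0,0,0.002,0,0,0,0.95,0,0,0.002,0,0,0,0.95,0,0,0.002,0,0,0,0.95,0,0,-0.02,0,0,0,0.95,0,0,-0.05,0,0,0,0.95]'

```text
t: 25.4
eef_pos: [0.549, -0.3262, 0.0438]
tool_rot: [-0.002, 0.694, 0.72, -0.001]
contact_force: [1.2, -0.4, -0.3]
gripper_width: 0.952
grasp_force: 0.0
```

>>> arm_command --commands '[0,0,-0.05,0,0,0,0.95,0,0,-0.05,0,0,0,0.6,0,0,-0.05,0,0,0,0.6]'

```text
t: 25.7
eef_pos: [0.5509, -0.3273, 0.0959]
tool_rot: [0.001, 0.694, 0.72, 0.001]
contact_force: [0.1, 0.4, -1.1]
gripper_width: 0.635
grasp_force: 0.0
```

```bash
python3 go.py 0.541 -0.185 0.06 7
```

```text
t 25.7 pos [ 0.5509 -0.3273  0.0959] closeyaw 2.07 tilt 0.16 grip 0.635 0.0 F [ 0.07  0.38 -1.08] q [-0.14  0.7   0.85  1.78 -0.64  0.95  1.02]
shift [ 0.1426 -0.0049  0.0358]
rz -4.932846760499359
```

>>> arm_command --commands '[0.05,-0.002,0,0,0,-2,0.5,0.1,-0.004,0.01,0,0,-5,0.5,0.1425,-0.005,0.035,0,0,-5,0.5,0.1425,-0.005,0.06,0,0,-5,0.5,0.1425,-0.005,0.06,0,0,-5,0.5,0.1425,-0.005,0.06,0,0,-5,0.5]'

```text
t: 26.3
eef_pos: [0.5392, -0.1856, 0.0343]
tool_rot: [-0.0, 0.663, 0.749, -0.001]
contact_force: [-0.1, -0.6, 0.5]
gripper_width: 0.499
grasp_force: 0.0
```

```bash
python3 go.py 0.541 -0.185 -0.018 7; python3 - <<'E'
from h import *
s=read_camera("side");print(rect(s,blob(s,np.array((374,236))*.7,"dark",14,1),.007))
E
```

```text
t 26.3 pos [ 0.5392 -0.1856  0.0343] closeyaw 7.0 tilt 0.11 grip 0.499 0.0 F [-0.11 -0.64  0.51] q [-0.35  0.68  0.79  1.98 -0.69  0.77  0.97]
shift [0.0004 0.002  0.0523]
rz -0.004909427573664971
[ 542.7 -190.5   89.8   19.3   88.2]
```

>>> arm_command --commands '[0,0.002,0.02,0,0,0,0.5,0,0.002,0.04,0,0,0,0.5,0,0.002,0.05,0,0,0,0.5,0,0.002,0.051,0,0,0,0.5,0,0.002,0.051,0,0,0,0,0,0.002,0.051,0,0,0,0,0,0.002,0.051,0,0,0,0,0,0.002,0.051,0,0,0,0]' --force 40

```text
t: 27.15
eef_pos: [0.5426, -0.185, -0.0154]
tool_rot: [0.001, 0.662, 0.749, 0.0]
contact_force: [-1.4, -0.9, 6.4]
gripper_width: 0.128
grasp_force: 40.1
```

>>> arm_command --commands '[0,0,0,0,0,0,0,0,0,0,0,0,0,0]'

```text
t: 27.35
eef_pos: [0.5426, -0.1851, -0.0154]
tool_rot: [0.001, 0.662, 0.749, 0.0]
contact_force: [-0.6, -0.9, 6.3]
gripper_width: 0.13
grasp_force: 40.1
```

```bash
python3 go.py 0.5345 -0.3925 0.08 92.4
```

```text
t 27.35 pos [ 0.5426 -0.1851 -0.0154] closeyaw 7.05 tilt 0.1 grip 0.13 40.07425099611282 F [-0.65 -0.88  6.35] q [-0.29  0.75  0.7   1.99 -0.77  0.69  1.03]
shift [-0.2049 -0.0334 -0.0952]
rz -85.35323828691855
```

Tool gripped at 11 mm opening. I'll lift and rotate over the present spot before moving, to keep the needle away from the books and the last joint off its limit.

>>> arm_command --commands '[0,0,-0.05,0,0,0,0,0,0,-0.1,0,0,0,0,0,0,-0.11,0,0,8,0,0,0,-0.11,0,0,16,0,0,0,-0.11,0,0,24,0,0,0,-0.11,0,0,32,0,0,0,-0.11,0,0,40,0,0,0,-0.11,0,0,48,0]'

```text
t: 28.15
eef_pos: [0.542, -0.184, 0.0938]
tool_rot: [-0.0, 0.911, 0.413, 0.0]
contact_force: [-0.2, -1.0, 0.4]
gripper_width: 0.133
grasp_force: 39.3
```

>>> arm_command --commands '[0,0,0,0,0,8,0,0,0,0,0,0,16,0,0,0,0,0,0,24,0,0,0,0,0,0,32,0,0,0,0,0,0,40,0,0,0,0,0,0,46.5,0,0,0,0,0,0,46.5,0]'

```text
t: 28.85
eef_pos: [0.542, -0.1841, 0.0934]
tool_rot: [0.0, 1.0, 0.022, -0.0]
contact_force: [-0.0, -1.2, -1.1]
gripper_width: 0.125
grasp_force: 39.3
```

```bash
python3 go.py 0.5725 -0.392 0.09 -87.6
```

```text
t 28.85 pos [ 0.542  -0.1841  0.0934] closeyaw -87.46 tilt 0.05 grip 0.125 39.340192805975676 F [-0.02 -1.17 -1.06] q [-0.59  0.87  1.25  1.96 -0.96  1.09 -0.44]
shift [0.0213 0.209  0.0034]
rz 0.14154134189563194
```

>>> arm_command --commands '[0.005,0.04,0,0,0,0,0,0.01,0.08,0,0,0,0,0,0.015,0.12,0,0,0,0,0,0.021,0.16,0,0,0,0,0,0.021,0.19,0,0,0,0,0,0.021,0.209,0,0,0,0,0,0.021,0.209,0,0,0,0,0]'

```text
t: 29.55
eef_pos: [0.5709, -0.3958, 0.0942]
tool_rot: [0.001, 1.0, 0.022, 0.0]
contact_force: [-1.0, -0.4, -0.2]
gripper_width: 0.127
grasp_force: 39.3
```

```bash
python3 go.py 0.5725 -0.392 -0.011 -87.6
```

```text
t 29.55 pos [ 0.5709 -0.3958  0.0942] closeyaw -87.5 tilt 0.11 grip 0.127 39.34448365587741 F [-1.03 -0.39 -0.19] q [-0.15  0.96  1.15  1.65 -0.94  1.18 -0.28]
shift [ 0.0017 -0.0039  0.1052]
rz 0.1009513220601832
```

>>> arm_command --commands '[0.001,-0.002,0.03,0,0,0,0,0.001,-0.002,0.06,0,0,0,0,0.001,-0.002,0.075,0,0,0,0,0.001,-0.002,0.085,0,0,0,0,0.001,-0.002,0.085,0,0,0,0]'

```text
t: 30.05
eef_pos: [0.5731, -0.3893, 0.0078]
tool_rot: [-0.001, 1.0, 0.023, -0.001]
contact_force: [0.1, -0.5, 0.2]
gripper_width: 0.129
grasp_force: 39.3
```

```bash
python3 go.py 0.5725 -0.392 -0.0105 -87.6; python3 - <<'E'
from h import *
t=read_camera("top");s=read_camera("side")
i=np.hstack([cv2.resize(t["img"][150:255,360:500],(400,300)),cv2.resize(s["img"][80:185,170:310],(400,300))]);cv2.imwrite("pics/n.png",i[:,:,::-1])
E
```

```text
t 30.05 pos [ 0.5731 -0.3893  0.0078] closeyaw -87.36 tilt 0.09 grip 0.129 39.34441732708365 F [ 0.11 -0.52  0.17] q [-0.12  1.05  1.06  1.69 -1.04  1.07 -0.24]
shift [-0.0007  0.0026  0.0183]
rz 0.23504426187601268
```

View pics/n.png

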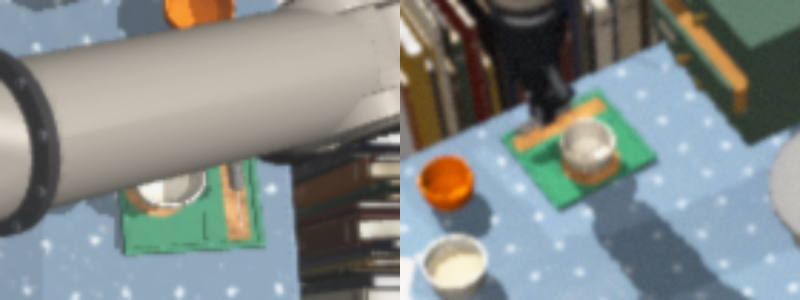

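The pot stands on the round patch (588,150 right half) and the tool is just above the narrow patch (235,190 left half). Lowering the tool.

>>> arm_command --commands '[0,0.001,0.008,0,0,0,0,0,0.001,0.014,0,0,0,0,0,0.001,0.018,0,0,0,0,0,0.001,0.018,0,0,0,0,0,0.001,0.018,0,0,0,0.25,0,0.001,0.018,0,0,0,0.25,0,0.001,0.018,0,0,0,0.25]'

```text
t: 30.85
eef_pos: [0.5734, -0.3914, -0.0091]
tool_rot: [0.0, 1.0, 0.022, 0.0]
contact_force: [0.4, 0.3, -0.6]
gripper_width: 0.253
grasp_force: 0.0
```

>>> arm_command --commands '[0,0,-0.02,0,0,0,0.25,0,0,-0.06,0,0,0,0.25,0,0,-0.11,0,0,0,0.25,0,0,-0.15,0,0,0,0.25,0,0,-0.15,0,0,0,0.25]'

```text
t: 31.35
eef_pos: [0.5748, -0.3948, 0.149]
tool_rot: [0.004, 1.0, 0.022, 0.004]
contact_force: [-0.4, -0.2, 0.7]
gripper_width: 0.248
grasp_force: 0.0
```

```bash
python3 go.py 0.55 -0.17 0.2 -87.6
```

```text
t 31.35 pos [ 0.5748 -0.3948  0.149 ] closeyaw -87.49 tilt 0.62 grip 0.248 0.0 F [-0.43 -0.24  0.72] q [-0.17  0.91  1.2   1.61 -0.89  1.25 -0.32]
shift [-0.0145 -0.2253 -0.0528]
rz 0.1081840235389393
```

>>> arm_command --commands '[-0.015,-0.05,-0.05,0,0,0,0.25,-0.015,-0.1,-0.05,0,0,0,0.25,-0.015,-0.15,-0.05,0,0,0,0.25,-0.015,-0.19,-0.05,0,0,0,0.25,-0.015,-0.225,-0.05,0,0,0,0.25,-0.015,-0.225,-0.05,0,0,0,0.25,-0.015,-0.225,-0.05,0,0,0,0.25]'

```text
t: 32.05
eef_pos: [0.5484, -0.166, 0.1911]
tool_rot: [-0.0, 1.0, 0.024, 0.0]
contact_force: [-0.4, -1.0, 0.4]
gripper_width: 0.249
grasp_force: 0.0
```

```bash
python3 go.py; cat > chk.py <<'E'
from h import *
t=read_camera("top");s=read_camera("side")
def seg(r,fn,xyz,rad,k=3):
    i=r["img"].astype(int);m=fn(i[...,0],i[...,1],i[...,2]).astype(np.uint8)
    M=np.zeros_like(m);cv2.circle(M,tuple(proj(r,xyz).round().astype(int).tolist()),rad,1,-1);m&=M
    if k>1:m=cv2.morphologyEx(m,cv2.MORPH_OPEN,np.ones((k,k),np.uint8))
    cs=cv2.findContours(m,0,cv2.CHAIN_APPROX_NONE)[0];return max(cs,key=cv2.contourArea)[:,0]
pale=lambda R,G,B:(R-G<32)&(R-B<75)&(R>110)&(G-R<20)
grey=lambda R,G,B:(abs(R-G)<26)&(R-B<40)&(R<150)
for n,r in(("top",t),("side",s)):
    for nm,f,p,rad,k in(("skull",pale,(.5945,.065,.03),22,3),("lump",pale,(.513,.0635,.02),14,3),("pot",pale,(.5505,-.327,.038),17,3),("grip",grey,(.5725,-.392,.01),18,1)):
        try:print(n,nm,rect(r,seg(r,f,p,rad,k),p[2]))
        except Exception as e:print(n,nm,"none")
E
python3 chk.py
```

```text
t 32.05 pos [ 0.5484 -0.166   0.1911] closeyaw -87.3 tilt 0.03 grip 0.249 0.0 F [-0.41 -1.04  0.43] q [-0.7   0.77  1.39  1.88 -0.82  1.23 -0.56]
top skull [583.8  57.6  85.6  81.6  29.8]
top lump [512.3  63.6  66.   65.6  -0.6]
top pot [ 548.8 -328.9   62.5   55.3   89. ]
top grip [ 579.5 -426.3   70.1   21.1    2.9]
side skull [593.8  63.5  80.   62.8  58.2]
side lump [517.6  74.2  60.1  36.4  88.3]
side pot [ 554.4 -322.9   83.    55.7   61.2]
side grip [ 5.654e+02 -4.459e+02  9.540e+01  3.490e+01 -3.000e-01]
```

```bash
cat > nee.py <<'E'
from h import *
for n,c in(("top",(.5525,-.3945)),("side",(.5547,-.3907))):
    r=read_camera(n);i=r["img"].astype(int);a=np.radians(2.4);u=np.array([np.cos(a),np.sin(a)]);v=np.array([-u[1],u[0]])
    P=np.array([proj(r,[*(np.array(c)+x*u+y*v),.01]) for x,y in((-.06,-.016),(.06,-.016),(.06,.018),(-.06,.018))])
    M=np.zeros(i.shape[:2],np.uint8);cv2.fillPoly(M,[P.round().astype(int)],1)
    m=((i[...,0]-i[...,2]<35)&(i[...,1]-i[...,0]<18)&(M>0)).astype(np.uint8)
    cs=cv2.findContours(m,0,cv2.CHAIN_APPROX_NONE)[0]
    for k in sorted(cs,key=cv2.contourArea)[-2:]:print(n,rect(r,k[:,0],.011),cv2.contourArea(k))
E
python3 nee.py
```

```text
top [ 593.2 -400.5    0.     0.     0. ] 0.0
top [ 573.2 -387.7   72.6   17.7   -3.9] 117.0
side [ 521.5 -372.9    0.     0.     0. ] 0.0
side [ 573.9 -380.8   66.3   24.7    4.2] 81.5
```

>>> arm_command --commands '[0.01,0.05,0,0,0,0,0.25,0.01,0.1,0,0,0,0,0.25,0.01,0.15,0,0,0,0,0.25,0.01,0.19,0,0,0,0,0.25,0.01,0.21,0,0,0,0,0.25,0.01,0.21,0,0,0,0,0.25]'

```text
t: 32.85
eef_pos: [0.5647, -0.3823, 0.1911]
tool_rot: [0.001, 1.0, 0.018, -0.0]
contact_force: [-0.5, -0.4, -0.0]
gripper_width: 0.249
grasp_force: 0.0
```

```bash
python3 go.py; python3 chk.py | grep -E "skull|lump"
```

```text
t 32.85 pos [ 0.5647 -0.3823  0.1911] closeyaw -87.88 tilt 0.15 grip 0.249 0.0 F [-0.54 -0.36 -0.04] q [-0.2   0.85  1.23  1.61 -0.82  1.29 -0.37]
top skull [578.6  68.5  93.4  82.7 -72.6]
top lump [512.3  63.6  66.   65.6  -0.6]
side skull [593.8  63.5  80.   62.9  58.2]
side lump [518.   74.2  60.1  35.8  88.3]
```

```bash
sed -e 's/^pale=.*/pale=lambda R,G,B:(R-G<30)\&(R-B<48)\&(R>90)\&(B-R<15)/' chk.py > chk2.py; python3 chk2.py | grep -E "skull|lump"
python3 - <<'E'
from h import *
r=read_camera("top")
for y in(.13,.1,.08,.065,.05,.02):
    u=proj(r,[.5945,y,.03]).round().astype(int);print(y,u,r["img"][u[1],u[0]])
for x in(.66,.635,.62,.6,.58,.56,.545,.535):
    u=proj(r,[x,.065,.015]).round().astype(int);print(x,u,r["img"][u[1],u[0]])
E
```

```text
top skull [577.1  68.4  91.4  81.3 -69.3]
top lump [512.3  63.6  66.   65.6  -0.6]
side skull [594.6  65.   70.2  57.5  58. ]
side lump [518.   75.6  59.4  32.6 -84.4]
0.13 [234 197] [100 114 128]
0.1 [246 196] [144 137 120]
0.08 [254 196] [171 162 142]
0.065 [260 196] [241 234 217]
0.05 [266 196] [245 245 232]
0.02 [278 196] [197  89  67]
0.66 [260 172] [227 219 192]
0.635 [260 182] [215 201 171]
0.62 [260 187] [177 166 145]
0.6 [260 195] [243 238 220]
0.58 [260 203] [128 121 107]
0.56 [260 211] [133 127 119]
0.545 [260 216] [144 138 129]
0.535 [260 220] [152 146 136]
```

```bash
python3 -c "
from station import *
print(hand_in())"
```

```text
the job is handed in; nothing more can be done
None
```

The job is handed in at about 33 s of the allowed 104 s with all four pieces on their cork patches, though the skull's final position could only be checked from the side camera because the arm blocked the top view; the bystanders weren't touched, as far as I could tell.

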